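# Switch on the specimen photo station in order

## Task

Switch on the specimen photo station in its proper order: with the fingertips, press the key down on each of the three small white switch boxes until it stays fully down, first the round key (power), then the square key (lamp), then the long bar key (camera). Press lightly, do not press a later key before its turn, and do not pick up or shove the boxes. Leave the vials, the foam block and the dish as they stand, and finish with the hand clear.

Things in the scene. Friction and masses are not known exactly. Their poses are not given: they have to be found in the camera images.
- round_switch: Loose switch box with the round key: white plastic housing 70 (x) x 90 (y) x 30 mm tall on rubber feet, about 0.45 kg; origin at the centre of its underside, z up. It stands flat on the table, turned about the vertical. Its one black key is round, 36 mm across, in the middle of the top. The three boxes differ only in key shape, and which box stands where varies.
- round_key_top (a point): Centre of the flat top of the round key; moves with the key. 44 mm above the table when up, 36 mm when fully down (then still 6 mm proud of the housing).
- round_key (a joint): Travel of this key straight down into its box, m: 0 up (off), 0.008 fully down (on). Friction of about 3 N and no spring: it moves only while pressed and stays where it is left. 0.006 or more counts as on.
- square_switch: Loose switch box with the square key: white plastic housing 70 (x) x 90 (y) x 30 mm tall on rubber feet, about 0.45 kg; origin at the centre of its underside, z up. It stands flat on the table, turned about the vertical. Its one black key is square, 34 x 34 mm, in the middle of the top. The three boxes differ only in key shape, and which box stands where varies.
- square_key_top (a point): Centre of the flat top of the square key; moves with the key. 44 mm above the table when up, 36 mm when fully down (then still 6 mm proud of the housing).
- square_key (a joint): Travel of this key straight down into its box, m: 0 up (off), 0.008 fully down (on). Friction of about 3 N and no spring: it moves only while pressed and stays where it is left. 0.006 or more counts as on.
- bar_switch: Loose switch box with the bar key: white plastic housing 70 (x) x 90 (y) x 30 mm tall on rubber feet, about 0.45 kg; origin at the centre of its underside, z up. It stands flat on the table, turned about the vertical. Its one black key is a long bar, 20 x 62 mm, long along the housing's own y, in the middle of the top. The three boxes differ only in key shape, and which box stands where varies.
- bar_key_top (a point): Centre of the flat top of the bar key; moves with the key. 44 mm above the table when up, 36 mm when fully down (then still 6 mm proud of the housing).
- bar_key (a joint): Travel of this key straight down into its box, m: 0 up (off), 0.008 fully down (on). Friction of about 3 N and no spring: it moves only while pressed and stays where it is left. 0.006 or more counts as on.
- vial_tall: Bystander: screw-cap glass vial with red cap, 21 mm wide, 70 mm tall, standing; origin at the centre of its underside.
- vial_short: Bystander: screw-cap glass vial with black cap, 21 mm wide, 58 mm tall, standing; origin at the centre of its underside.
- foam_block: Bystander: beetle on a pin in a white foam block, 39 x 30 mm, 52 mm tall with the pin; origin at the centre of its underside.
- small_dish: Bystander: small round pale dish with two beetles, 56 mm across, 10 to 14 mm tall; origin at the centre of its underside.
Not all that is in view belongs to the job. What is shaped like the square_switch but turquoise is not meant. Leave any blue look-alike of the round_switch alone.

How it is judged:
On the way, in this order (a step that is already met when the one before it is completed fails the run):
1. the round key is on (first) (value of joint round_key above 0.006 m), for 0.1 s.
2. the square key is on (second) (value of joint square_key above 0.006 m), for 0.1 s.
3. the bar key is on (third) (value of joint bar_key above 0.006 m), for 0.1 s.
At the end, for the whole second after the job is handed in: All three keys are at least 6 mm down (of 8), the switch boxes stand flat and at rest within 30 mm of where they were, and vials, foam block and dish stand upright within 15 mm of where they were (value of joint each of round_key, square_key, bar_key above 0.006 m and distance of each of round_switch, square_switch, bar_switch from where it was at the start of the episode below 0.03 m and angle between each of round_switch, square_switch, bar_switch's own z axis and vertical below 0.1 rad and linear speed of each of round_switch, square_switch, bar_switch below 0.02 m/s and distance of each of vial_tall, vial_short, foam_block, small_dish from where it was at the start of the episode below 0.015 m and angle between each of vial_tall, vial_short, foam_block, small_dish's own z axis and vertical below 0.2 rad); the robot touches nothing.
It fails at once if a key is pressed (by 3 mm) before the key ahead of it in the order is on ((value of joint square_key above 0.003 m and not (value of joint round_key above 0.006 m)) or (value of joint bar_key above 0.003 m and not (value of joint square_key above 0.006 m))).
It fails at once if a switch is pressed harder than 25 N (contact force between any of the arm, the fingers and round_switch above 25 N or contact force between any of the arm, the fingers and square_switch above 25 N or contact force between any of the arm, the fingers and bar_switch above 25 N).
It fails at once if a switch box is lifted (15 mm) (height (world z) of any of round_switch, square_switch, bar_switch above 0.015 m).
It fails at once if a switch box is shoved more than 30 mm or tipped (distance of any of round_switch, square_switch, bar_switch from where it was at the start of the episode above 0.03 m or angle between any of round_switch, square_switch, bar_switch's own z axis and vertical above 0.26 rad).
It fails at once if a vial, the foam block or the dish is moved more than 15 mm or tipped (distance of any of vial_tall, vial_short, foam_block, small_dish from where it was at the start of the episode above 0.015 m or angle between any of vial_tall, vial_short, foam_block, small_dish's own z axis and vertical above 0.3 rad).
It also fails if it takes over 48 s, if anything falls off the work surface, if the arm or the gripper's body presses on something with over 40 N, if the wrist force passes 120 N, or if a joint passes its speed limit or range.

## Robot

A 6-joint arm with a two-finger parallel gripper is mounted at the origin on a cart in front of the work surface, level with it; the furniture and walls round the work are solid. World frame = base frame: x ahead of the robot, y to its left, z up, the work surface at z = 0. Lengths are in m, angles in rad, forces in N, time in s.
With the tool pointing down it reaches from about 0.375 to 0.9 m from the base axis. Payload 3.1 kg.
Tool frame: the origin (TCP) lies between the finger pads; the fingertips stand manip.finger_overhang ahead of it and the grasp point (between the pads) lies 5 mm behind it (manip.finger_overhang is the distance from the TCP to the fingertips, in m); z points along the fingers, y is the line along which they close (so a half turn about z gives the same grasp; the last joint's range is limited). The gripper opens to 85 mm and grips with 20 to 120 N. Pads are 22 mm wide; open, the fingers measure 114 mm over their backs; the gripper's body (76 mm by 85 mm) begins 54 mm behind the grasp point. The pads swing forward as they close: fully open they stand 13 mm farther back than shut.
Start: joints at [-1.397, 0.527, 1.433, -0, 1.181, -0.178], TCP at [0.216, -0.586, 0.245] pointing down, gripper open.
Joint ranges: [-3.08, 3.08], [-0.75, 2.2], [0.22, 2.44], [-1.43, 4.57], [0, 2.65], [-2.85, 2.85]. Speed limits (rad/s): [2.79, 2.79, 3.14, 3.14, 3.14, 3.14].

## Interface

Orientations are given as a unit quaternion [x, y, z, w].
In Python, from station import manip gives the robot as it stands.
- The arm moves only by the tool drive_tool, never from a script. Its argument "plan" is a list of rows, each a list of 7 numbers: the shift along the tool's x, y, z in m, then the turn, a rotation vector about the tool's x, y, z in degrees, then the opening, from -1 (shut) to 1 (fully open). In form: [[x, y, z, wx, wy, wz, gripper], ...]. A call has 1 to 10 rows; each row shifts and turns the commanded pose from where the row before left it, along the tool's axes as they then stand; what a row does not reach is not made up. A row lasts 1/10 s, in which the tool goes at most 50 mm and 8.59 degrees, less where a joint would pass 70% of its speed; a pose out of reach is approached as far as the arm can. A call is refused whole if a number of a shift passes 0.05 or a number of a turn 8.59, either way. A call with a gripper value outside its range is refused whole. The fingers move at their own pace and stop on an object; "newtons" is the grip in N (left out, the last holds). Time passes only in rows, so rows that do not move let the fingers close. It gives the time, the measured TCP pose, the force, the opening and the grip force at its end, in the units of the state.
- manip.sense(): the state, without advancing time (a new reading comes with each control period).
- manip.snapshot(name): name is "scene" or "side" or "wrist"; returns a dict with "image" (420x560x3 uint8, red, green, blue), "z_map" (420x560 float32, m along the optical axis (not along the pixel's ray), 0 where there is no reading), "fov_y" (degrees; the focal length in pixels is half the picture's height over the tangent of half this angle, whatever the lens; pixels are square), "cx", "cy" (the principal point, pixels), "extrinsics" (4x4, takes a point from camera to world coordinates); the wrist camera has in their place "mount" (4x4, takes a point from camera to tool coordinates, whose origin is the TCP and whose axes are the flange's). Camera axes: x right, y up, looking along -z (the intrinsics and any distortion apply to the point x, -y, -z); pixel columns grow to the right and rows downward; lengths in m; the calibration is good to about 2 mm. A picture is of the moment at which its call begins: read the wrist's pose just before it.
- manip.sign_off(): hands the job in; it is judged then, once.
The state is a dict: "t": time; "q": joint angles; "qd": joint speeds; "tau": joint torques, N m; "tcp_pos": TCP position; "tool_rot": TCP orientation; "force": force on the tool from outside, world axes, zero at the start; "ft_torque": the same for the moment, N m; "finger_gap": opening from 0.0 (shut) to 1.0 (fully open); "gripper_force": force on a finger pad.
Only numpy, scipy, OpenCV 4.12 (cv2) and the standard library are available. Lean on these libraries where they do the work, as an engineer would, in place of code of your own. Each camera call takes 0.05 s, during which the arm holds its last target. There are 200 camera calls.

## Working session

There is one attempt and no reset: what is moved stays moved. The work goes in short steps, Python scripts to look and compute and a tool call to move; the robot and the scene stay as the last step left them, time stands still between calls to the robot, and variables do not carry over. Pictures are saved under pics/ and viewed, at most 10 in all, crops included, and the job is handed in when it is done.

Besides the shell and the picture viewer there is one more tool, called after ">>>" as name(argument=value, ...) on one line, values as JSON. drive_tool: Moves the arm, as the interface text tells. Its arguments: {"type":"object","properties":{"plan":{"type":"array"},"newtons":{"type":"number"}},"required":["plan"]}

```bash
mkdir -p pics; ls; python3 - <<'E'
from station import manip
import cv2,numpy as np
s=manip.sense(); print(s, manip.finger_overhang)
for n in("scene","side"):
    d=manip.snapshot(n); np.savez(f"{n}.npz",**d)
    cv2.imwrite(f"pics/{n}.png",d["image"][:,:,::-1]); print(n,d["fov_y"],d["cx"],d["cy"],d["extrinsics"].round(3).tolist(),[k for k in d])
E
```

```text
pics
{'t': 0.0, 'q': array([-1.39653433e+00,  5.28463429e-01,  1.43388236e+00,  9.84936151e-06,
        1.18136388e+00, -1.78461241e-01]), 'qd': array([ 1.27718447e-04,  1.53345348e-04, -1.53542497e-03, -4.35661704e-04,
        1.29194000e-04,  1.48768343e-05]), 'tau': array([ 2.40375684e-04, -4.42352092e+01, -1.78022432e+01, -4.36966784e-04,
        8.21317808e-03,  1.32917805e-05]), 'tcp_pos': array([ 0.21584483, -0.58583713,  0.24434159]), 'tool_rot': array([ 9.84488335e-01,  1.75446852e-01,  6.77642216e-06, -1.05849754e-03]), 'force': array([ 1.52497267,  0.50696324, -0.47627989]), 'ft_torque': array([-0.01856922, -0.003053  ,  0.00334947]), 'gripper_force': 0.0, 'finger_gap': 1.002326743476462} 0.014
scene 54.412968745420635 270.2162484581363 211.52128720310415 [[0.791, 0.472, -0.389, 0.247], [-0.612, 0.611, -0.502, -0.423], [0.001, 0.635, 0.772, 0.701], [0.0, 0.0, 0.0, 1.0]] ['image', 'z_map', 'fov_y', 'cx', 'cy', 'extrinsics']
side 44.00727561989027 275.18403095596926 215.55916262276406 [[0.986, 0.092, -0.136, 0.429], [-0.164, 0.604, -0.78, -0.964], [0.01, 0.791, 0.611, 0.797], [0.0, 0.0, 0.0, 1.0]] ['image', 'z_map', 'fov_y', 'cx', 'cy', 'extrinsics']
```

View pics/scene.png

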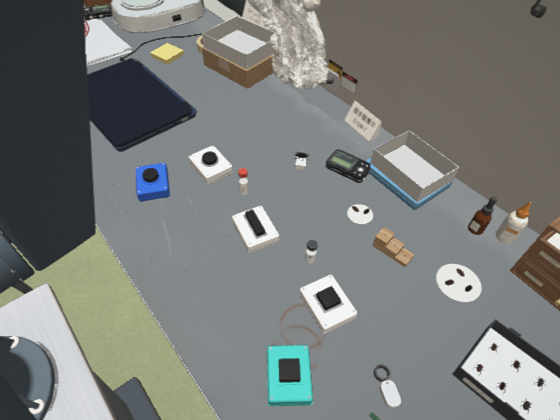

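View pics/side.png

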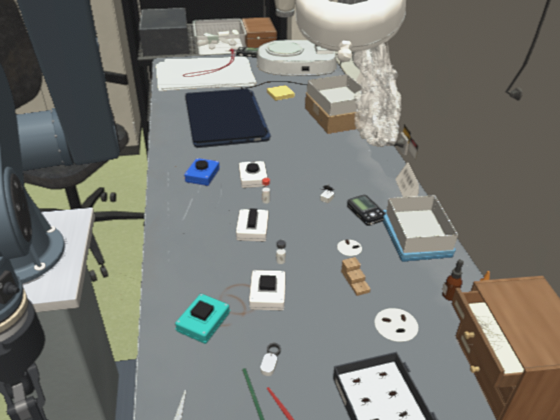

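The scene view shows white boxes with a round key at (209,158), a bar key at (255,222) and a square key at (329,298). The side view has them at (252,169), (252,218) and (267,283). The red-capped vial is at (243,180) and the black-capped one at (312,250). The blue and turquoise boxes are decoys.

```bash
cat > h.py <<'E'
import numpy as np,cv2
def ray(d,uv,z):
    f=210/np.tan(np.radians(float(d["fov_y"]))/2); E=d["extrinsics"]
    uv=np.atleast_2d(uv).astype(float)
    v=np.c_[(uv[:,0]-d["cx"])/f,-(uv[:,1]-d["cy"])/f,-np.ones(len(uv))]@E[:3,:3].T
    return E[:3,3]+v*((z-E[2,3])/v[:,2])[:,None]
def depth(d,uv):
    f=210/np.tan(np.radians(float(d["fov_y"]))/2); E=d["extrinsics"]
    uv=np.atleast_2d(uv).astype(int); z=d["z_map"][uv[:,1],uv[:,0]]
    return np.c_[(uv[:,0]-d["cx"])/f*z,-(uv[:,1]-d["cy"])/f*z,-z]@E[:3,:3].T+E[:3,3]
def blob(img,seed,dark=True,r=45):
    m=(img.max(2)<60) if dark else (img.min(2)>150)
    n,l,st,c=cv2.connectedComponentsWithStats(m.astype(np.uint8))
    ys,xs=np.nonzero(l>0); i=np.argmin((xs-seed[0])**2+(ys-seed[1])**2)
    k=l==l[ys[i],xs[i]]; ys,xs=np.nonzero(k); return np.c_[xs,ys]
E
python3 - <<'E'
from h import *
S={"scene":dict(round=(209,158),bar=(255,222),square=(329,298)),"side":dict(round=(252,169),bar=(252,218),square=(267,283))}
V={"scene":dict(red=(243,172),black=(312,244)),"side":dict(red=(266,182),black=(281,244))}
for n in S:
    d=dict(np.load(n+".npz"))
    for k,s in S[n].items():
        p=blob(d["image"],s); P=depth(d,p); top=(P[:,2]>.039)
        R=ray(d,p[top],.044); (c,sz,a)=cv2.minAreaRect(R[:,:2].astype(np.float32)*1000)
        print(n,k,len(p),top.sum(),"z",np.median(P[top,2]).round(4),"rayc",R.mean(0).round(4),"rect",np.round(c,1),np.round(sz,1),round(a,1),"depthc",P[top].mean(0).round(4))
        q=blob(d["image"],p.mean(0)+0,False); W=depth(d,q); w=(abs(W[:,2]-.03)<.005)
        c,sz,a=cv2.minAreaRect(ray(d,q[w],.03)[:,:2].astype(np.float32)*1000)
        print("   housing",len(q),np.round(c,1),np.round(sz,1),round(a,1))
    for k,s in V[n].items(): print(n,k,depth(d,s).round(3))
E
```

```text
scene round 135 119 z 0.0449 rayc [0.5653 0.2205 0.044 ] rect [564.9 220.9] [34.9 30.4] 78.9 depthc [0.5651 0.2201 0.0444]
   housing 674 [566.7 221.3] [95.  70.4] 87.3
scene bar 228 206 z 0.0444 rayc [0.5355 0.001  0.044 ] rect [535.6   1.9] [61.4 17.8] 77.8 depthc [0.5354 0.0008 0.0442]
   housing 964 [537.    2.3] [92.7 70.2] 77.5
scene square 325 299 z 0.0443 rayc [ 0.5385 -0.2153  0.044 ] rect [ 538.4 -215. ] [32.6 32. ] 78.8 depthc [ 0.5385 -0.2154  0.0441]
   housing 1435 [ 540.2 -214.9] [90.4 69.9] 78.7
scene red [[0.587 0.112 0.069]]
scene black [[ 0.585 -0.118  0.059]]
side round 75 59 z 0.0438 rayc [0.5699 0.2164 0.044 ] rect [569.  213.9] [35.  26.9] 81.5 depthc [0.5699 0.2166 0.0439]
   housing 494 [571.2 218.2] [98.1 69.4] 87.5
side bar 116 108 z 0.044 rayc [ 0.541  -0.0023  0.044 ] rect [541.4  -1. ] [62.3 15.5] 77.3 depthc [ 0.541  -0.0024  0.044 ]
   housing 734 [541.8  -1.3] [96.5 69.3] 77.4
side square 202 174 z 0.0443 rayc [ 0.544  -0.2187  0.044 ] rect [ 543.5 -219.5] [34.2 28.6] 81.1 depthc [ 0.544  -0.2189  0.0441]
   housing 1081 [ 544.6 -218.3] [94.7 69.4] 78.6
side red [[0.59  0.104 0.068]]
side black [[ 0.589 -0.122  0.056]]
```

>>> drive_tool(plan=[[0,0,0,0,0,6.74,-1],[0,0,0,0,0,6.74,-1],[0,0,0,0,0,6.73,-1],[0.02,-0.045,0,0,0,0,-1],[0.02,-0.045,0,0,0,0,-1],[0.02,-0.045,0,0,0,0,-1],[0.02,-0.045,0,0,0,0,-1],[0.02,-0.045,0,0,0,0,-1],[0.02,-0.045,0,0,0,0,-1],[0.02,-0.045,0,0,0,0,-1]], newtons=20)

```text
t: 1.1
tcp_pos: [0.3562, -0.2695, 0.2452]
tool_rot: [1.0, -0.0, -0.0, -0.0]
force: [1.0, 0.2, 0.4]
finger_gap: -0.0
gripper_force: 0.0
```

>>> drive_tool(plan=[[0.02,-0.045,0,0,0,0,-1],[0.02,-0.045,0,0,0,0,-1],[0.02,-0.045,0,0,0,0,-1],[0.02,-0.045,0,0,0,0,-1],[0.02,-0.045,0,0,0,0,-1],[0.02,-0.045,0,0,0,0,-1],[0.02,-0.045,0,0,0,0,-1],[0.02,-0.045,0,0,0,0,-1],[0.02,-0.045,0,0,0,0,-1],[0.012,-0.039,0,0,0,0,-1]])

```text
t: 2.1
tcp_pos: [0.5489, 0.1751, 0.245]
tool_rot: [1.0, 0.001, 0.0, -0.0]
force: [-0.2, 0.0, 0.1]
finger_gap: 0.004
gripper_force: 0.0
```

>>> drive_tool(plan=[[0,0,0,0,0,0,-1],[0,0,0,0,0,0,-1]])

```text
t: 2.3
tcp_pos: [0.5473, 0.1732, 0.2446]
tool_rot: [1.0, 0.001, -0.001, 0.0]
force: [-0.6, -0.1, -0.3]
finger_gap: -0.001
gripper_force: 0.0
```

>>> drive_tool(plan=[[0.02,-0.045,0,0,0,0,-1],[0.0005,-0.001,0.04,0,0,0,-1],[0,0,0.04,0,0,0,-1],[0,0,0.04,0,0,0,-1],[0,0,0.03,0,0,0,-1],[0,0,0.02,0,0,0,-1],[0,0,0,0,0,0,-1],[0,0,0,0,0,0,-1]])

```text
t: 3.1
tcp_pos: [0.5684, 0.2172, 0.0755]
tool_rot: [1.0, -0.001, -0.0, 0.0]
force: [-0.6, 0.1, -0.6]
finger_gap: 0.001
gripper_force: 0.0
```

```bash
python3 - <<'E'
from station import manip
import cv2
print(manip.sense()["tcp_pos"])
im=[cv2.resize(manip.snapshot(n)["image"][y:y+100,x:x+130,::-1],None,fx=3,fy=3,interpolation=2) for n,x,y in(("scene",145,95),("side",185,110))]
cv2.imwrite("pics/a.png",cv2.hconcat(im))
E
```

```text
[0.568395   0.21717898 0.07547067]
```

View pics/a.png

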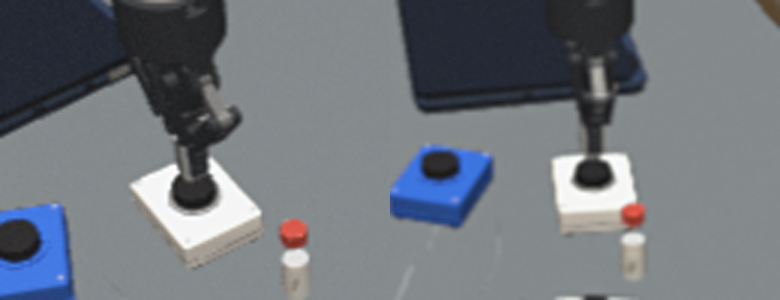

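The crops show the shut fingertips just above the middle of the round key, at (195,180) and (595,165). The red vial is well clear.

>>> drive_tool(plan=[[0,0,0.006,0,0,0,-1],[0,0,0.006,0,0,0,-1],[0,0,0.003,0,0,0,-1],[0,0,0.002,0,0,0,-1],[0,0,0.002,0,0,0,-1],[0,0,0.001,0,0,0,-1],[0,0,0.001,0,0,0,-1],[0,0,0,0,0,0,-1]])

```text
t: 4.0
tcp_pos: [0.5682, 0.2186, 0.0543]
tool_rot: [1.0, 0.0, -0.0, -0.0]
force: [-0.6, 0.4, 2.5]
finger_gap: 0.003
gripper_force: 1.0
```

>>> drive_tool(plan=[[0,0,0.001,0,0,0,-1],[0,0,0.001,0,0,0,-1],[0,0,0.001,0,0,0,-1],[0,0,0,0,0,0,-1]])

```text
t: 4.4
tcp_pos: [0.5683, 0.2186, 0.0511]
tool_rot: [1.0, 0.0, -0.0, -0.0]
force: [-0.7, 0.2, 1.3]
finger_gap: -0.003
gripper_force: 0.5
```

>>> drive_tool(plan=[[0,0,0.0005,0,0,0,-1],[0,0,0.0005,0,0,0,-1],[0,0,0,0,0,0,-1]])

```text
t: 4.7
tcp_pos: [0.5684, 0.2186, 0.0503]
tool_rot: [1.0, -0.0, -0.0, -0.0]
force: [-1.9, 0.2, 1.1]
finger_gap: 0.001
gripper_force: 1.1
```

>>> drive_tool(plan=[[0,0,0.0005,0,0,0,-1],[0,0,0,0,0,0,-1]])

```text
t: 4.9
tcp_pos: [0.5684, 0.2186, 0.0501]
tool_rot: [1.0, 0.0, 0.0, -0.0]
force: [-2.4, 0.4, 5.1]
finger_gap: -0.004
gripper_force: 2.2
```

>>> drive_tool(plan=[[0,0,0.0005,0,0,0,-1],[0,0,0,0,0,0,-1]])

```text
t: 5.1
tcp_pos: [0.5684, 0.2186, 0.05]
tool_rot: [1.0, 0.0, 0.0, 0.0]
force: [-2.9, 0.1, 7.3]
finger_gap: -0.0
gripper_force: 3.7
```

Bottomed: z holds at 0.050 while the force rises. Lift, then go to the square key.

>>> drive_tool(plan=[[0,0,-0.01,0,0,0,-1],[0,0,-0.04,0,0,0,-1],[0,0,-0.04,0,0,0,-1],[0,0,-0.04,0,0,0,-1],[0,0.03,-0.01,0,0,0,-1],[0,0.04,0,0,0,0,-1],[0,0.04,0,0,0,0,-1],[0,0.04,0,0,0,0,-1],[0,0.04,0,0,0,0,-1],[0,0.04,0,0,0,0,-1]])

```text
t: 6.1
tcp_pos: [0.5689, -0.0133, 0.1898]
tool_rot: [1.0, 0.0, 0.001, 0.0]
force: [-0.2, 0.8, 0.6]
finger_gap: 0.003
gripper_force: 0.0
```

>>> drive_tool(plan=[[-0.013,0.04,0,0,0,0,-1],[-0.013,0.04,0,0,0,0,-1],[0,0.04,0,0,0,0,-1],[0,0.04,0,0,0,0,-1],[0,0.035,0,0,0,0,-1],[0,0.01,0,0,0,0,-1],[0,0,0,0,0,0,-1],[0,0,0,0,0,0,-1]])

```text
t: 6.9
tcp_pos: [0.5422, -0.2155, 0.1892]
tool_rot: [1.0, 0.0, -0.0, -0.001]
force: [-0.8, -0.1, -0.3]
finger_gap: -0.003
gripper_force: 0.0
```

>>> drive_tool(plan=[[0,0,0.04,0,0,0,-1],[0,0,0.04,0,0,0,-1],[0,0,0.025,0,0,0,-1],[0,0,0.01,0,0,0,-1],[0,0,0,0,0,0,-1],[0,0,0,0,0,0,-1]])

```text
t: 7.5
tcp_pos: [0.5433, -0.216, 0.0753]
tool_rot: [1.0, 0.001, 0.001, 0.0]
force: [0.3, 0.4, 0.1]
finger_gap: 0.001
gripper_force: 0.0
```

```bash
python3 - <<'E'
from station import manip
import cv2
im=[cv2.resize(manip.snapshot(n)["image"][y:y+200,x:x+190,::-1],None,fx=2,fy=2,interpolation=2) for n,x,y in(("scene",175,135),("side",185,120))]
cv2.imwrite("pics/b.png",cv2.hconcat(im))
E
```

```text
(no output)
```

View pics/b.png

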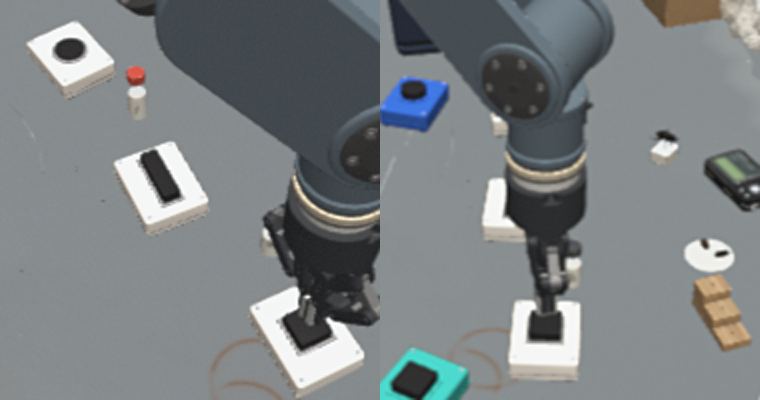

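The round key at (70,48) is visibly down. The fingertips hover over the square key at (307,322) and (546,318), with the vials untouched.

>>> drive_tool(plan=[[0,0,0.006,0,0,0,-1],[0,0,0.006,0,0,0,-1],[0,0,0.003,0,0,0,-1],[0,0,0.002,0,0,0,-1],[0,0,0.002,0,0,0,-1],[0,0,0.001,0,0,0,-1],[0,0,0.001,0,0,0,-1],[0,0,0.001,0,0,0,-1],[0,0,0.001,0,0,0,-1],[0,0,0,0,0,0,-1]])

```text
t: 8.6
tcp_pos: [0.5423, -0.2164, 0.0511]
tool_rot: [1.0, 0.0, -0.0, -0.0]
force: [-0.9, 0.2, 1.1]
finger_gap: 0.004
gripper_force: 0.5
```

>>> drive_tool(plan=[[0,0,0.001,0,0,0,-1],[0,0,0.0005,0,0,0,-1],[0,0,0.0005,0,0,0,-1],[0,0,0,0,0,0,-1]])

```text
t: 9.0
tcp_pos: [0.5425, -0.2164, 0.0501]
tool_rot: [1.0, 0.0, 0.0, 0.0]
force: [-2.8, 0.6, 7.2]
finger_gap: -0.002
gripper_force: 3.7
```

>>> drive_tool(plan=[[0,0,0.0005,0,0,0,-1],[0,0,0.0005,0,0,0,-1],[0,0,0,0,0,0,-1]])

```text
t: 9.3
tcp_pos: [0.5425, -0.2165, 0.05]
tool_rot: [1.0, 0.0, 0.0, 0.0]
force: [-3.1, 1.3, 14.2]
finger_gap: 0.001
gripper_force: 6.7
```

>>> drive_tool(plan=[[0,0,-0.01,0,0,0,-1],[0,0,-0.04,0,0,0,-1],[0,0,-0.04,0,0,0,-1],[0,0,-0.04,0,0,0,-1],[0,-0.036,-0.01,0,0,0,-1],[0,-0.04,0,0,0,0,-1],[-0.003,-0.04,0,0,0,0,-1],[0,-0.04,0,0,0,0,-1],[0,-0.04,0,0,0,0,-1],[0,-0.02,0,0,0,0,-1]])

```text
t: 10.3
tcp_pos: [0.5392, 0.0026, 0.1885]
tool_rot: [1.0, 0.001, 0.0, -0.0]
force: [0.6, -0.5, -0.6]
finger_gap: -0.001
gripper_force: 0.0
```

>>> drive_tool(plan=[[0,0,0.02,0,0,0,-1],[0,0,0.03,0,0,0,-1],[0,0,0.03,0,0,0,-1],[0,0,0.025,0,0,0,-1],[0,0,0.01,0,0,0,-1],[0,0,0,0,0,0,-1],[0,0,0,0,0,0,-1]])

```text
t: 11.0
tcp_pos: [0.5403, -0.0006, 0.0739]
tool_rot: [1.0, -0.0, 0.001, 0.0]
force: [0.2, -0.4, -0.0]
finger_gap: -0.004
gripper_force: 0.0
```

```bash
python3 - <<'E'
from station import manip
import cv2
im=[cv2.resize(manip.snapshot(n)["image"][y:y+200,x:x+190,::-1],None,fx=2,fy=2,interpolation=2) for n,x,y in(("scene",175,135),("side",185,120))]
cv2.imwrite("pics/c.png",cv2.hconcat(im))
E
```

```text
(no output)
```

View pics/c.png

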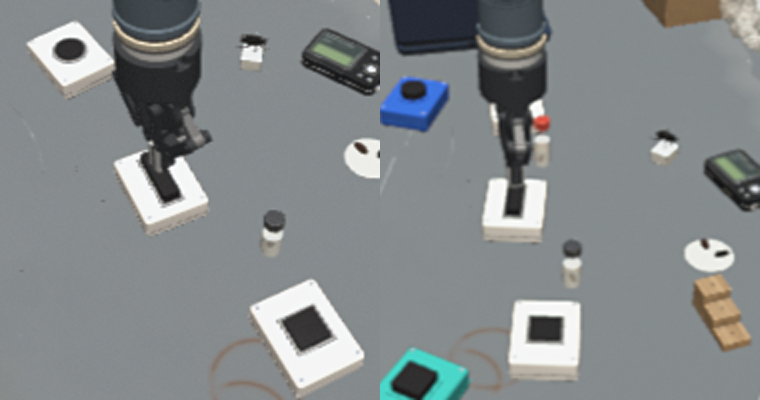

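The round key (70,48) and the square key (307,327) both look down. The fingertips are above the bar key at (160,165) and (515,190).

>>> drive_tool(plan=[[0,0,0.006,0,0,0,-1],[0,0,0.005,0,0,0,-1],[0,0,0.003,0,0,0,-1],[0,0,0.002,0,0,0,-1],[0,0,0.002,0,0,0,-1],[0,0,0.001,0,0,0,-1],[0,0,0.001,0,0,0,-1],[0,0,0.001,0,0,0,-1],[0,0,0.001,0,0,0,-1],[0,0,0,0,0,0,-1]])

```text
t: 12.1
tcp_pos: [0.5393, -0.0004, 0.0511]
tool_rot: [1.0, 0.0, -0.0, -0.0]
force: [-0.4, 0.0, 1.0]
finger_gap: 0.0
gripper_force: 0.8
```

>>> drive_tool(plan=[[0,0,0.001,0,0,0,-1],[0,0,0.0005,0,0,0,-1],[0,0,0.0005,0,0,0,-1],[0,0,0,0,0,0,-1]])

```text
t: 12.5
tcp_pos: [0.5393, -0.0004, 0.05]
tool_rot: [1.0, 0.0, -0.0, 0.0]
force: [-1.6, 0.8, 8.1]
finger_gap: 0.003
gripper_force: 4.2
```

>>> drive_tool(plan=[[0,0,0.0005,0,0,0,-1],[0,0,0,0,0,0,-1]])

```text
t: 12.7
tcp_pos: [0.5393, -0.0004, 0.05]
tool_rot: [1.0, 0.0, 0.0, 0.0]
force: [-2.9, 0.9, 12.0]
finger_gap: -0.002
gripper_force: 5.9
```

>>> drive_tool(plan=[[0,0,-0.01,0,0,0,-1],[0,0,-0.04,0,0,0,-1],[0,0,-0.04,0,0,0,-1],[0,0,-0.04,0,0,0,-1],[0,0,-0.04,0,0,0,-1],[0,0,-0.02,0,0,0,-1],[0,0,0,0,0,0,-1],[0,0,0,0,0,0,-1]])

```text
t: 13.5
tcp_pos: [0.5394, -0.0004, 0.2388]
tool_rot: [1.0, 0.0, 0.0, 0.0]
force: [-0.6, 0.5, -1.0]
finger_gap: -0.002
gripper_force: 0.0
```

```bash
python3 - <<'E'
from station import manip
from h import *
S={"scene":dict(round=(209,160),bar=(255,224),square=(329,300)),"side":dict(bar=(252,220),square=(267,285))}
for n in S:
    d=manip.snapshot(n)
    for k,s in S[n].items():
        p=blob(d["image"],s); P=depth(d,p); print(n,k,len(p),np.percentile(P[:,2],[25,50,75]).round(4),ray(d,p,.036).mean(0).round(4))
E
```

```text
scene round 102 [0.0363 0.0369 0.0377] [0.5663 0.2231 0.036 ]
scene bar 188 [0.0358 0.0366 0.0375] [0.537 0.003 0.036]
scene square 285 [0.0358 0.0366 0.0373] [ 0.54   -0.2145  0.036 ]
side bar 91 [0.0355 0.0362 0.0372] [0.5413 0.0009 0.036 ]
side square 157 [0.0355 0.0363 0.0372] [ 0.5444 -0.2177  0.036 ]
```

All three key tops measure about 36 mm, so they are fully down, and the boxes have not moved.

```bash
python3 -c "
from station import manip
print(manip.sign_off())"
```

```text
the job is handed in; nothing more can be done
None
```

I pressed the round, square and bar keys fully down in that order (each measured at about 36 mm), with no more than about 14 N read between moves, then raised the hand clear and handed the job in; no verdict came back.

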